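# Set up the folding sewing frame

## Task

Set up the folding book-sewing frame: pile the two loose packing boards squarely on the green pad of its base, the pale one first and the dark one on top, edges in line, and let go of them. Then flip the kickstand (red pin) over its centre towards the robot so that it falls fully down, raise the leaning frame by its crossbar until it is upright, and finish while still holding it upright, since it tips back if let go. Leave the other things on the bench where they are.

Things in the scene. Friction and masses are not known exactly. Their poses are not given: they have to be found in the camera images.
- pad (a point): Centre of the top of the fixed green pad (56 mm along x, 110 mm along y), 32 mm above the bench, on the sewing frame's base board (250 x 370 x 18 mm, fixed to the bench). Axes of the base board: x away from the robot side towards the hinged frame, y left along it, z up. The frame's hinge line is parallel to y, 105 mm from this point along x and 2 mm below it.
- pale_board: Loose pale plywood packing board, 56 mm (x) by 110 mm (y) by 14 mm thick, thin brass strips on its short ends, about 120 g, starts flat on the bench. Origin at the centre of its underside, z up.
- dark_board: Loose dark wooden packing board of the same size and mass, starts flat on the bench. Origin at the centre of its underside, z up.
- crossbar (a point): Middle of the hinged frame's crossbar: a round pale bar 20 mm thick, 182 mm long, parallel to the pad's y, 225 mm from the hinge line, between two dark posts (18 mm square, centred 100 mm to either side, ending 5 mm beyond the bar's middle). z points along the posts, away from the hinge. The bar can be pinched from above and can turn between the fingers.
- frame (a joint): Lean of the frame in rad: 0 upright, positive leaning back away from the robot side. Starts at its rear stop, 0.38; front stop at -0.06. Its weight (about 0.6 kg) and a return spring always tip it back to 0.38 when let go, even from the front stop; about 2 to 3 N at the crossbar raises or holds it.
- pin (a point): Red pin at the kickstand's end: 10 mm thick, parallel to the pad's y, sticking out 52 mm to the right (-y) of the leg's middle; this point on its axis is 34 mm out. The leg, a flat steel bar 11 mm wide, pivots on the outer side of the right-hand (-y) post, 100 mm from the frame's hinge line; pin to pivot 142 mm.
- kickstand (a joint): Leg angle from the posts, rad: starts folded at its rear stop, -0.1; grows as the pin swings over the top towards the robot side; 2.4 fully down. Its weight (150 g) holds it back until the pin is past the point above its pivot (65 mm along the pad's -x from the start, rising 16 mm: follow this arc, else friction jams it and the frame lifts); beyond, it falls to 2.4 by itself. Under 1 N at the pin.
- glue_jar: Closed glue jar, 72 mm across, 100 mm tall, origin at the centre of its underside; to be left alone.
- brass_weight: Brass block 50 x 80 x 50 mm, origin at the centre of its underside; to be left alone.
- brush_mug: White cup with brushes, 80 mm across, 95 mm tall (brushes to 175 mm), origin at the centre of its underside; to be left alone.
- bone_folder: White bone folder, a flat strip 150 x 22 x 6 mm, origin at the centre of its underside; to be left alone.
There are look-alikes about, which are no part of the job. Of the things like the dark_board, leave any that is purple; of the rest the larger one is meant. There is more than one size of the pale_board; the one meant has the size given above.

How it is judged:
By the outcome, as a careful person would: the job done as asked, in the order asked, and still so for the second after the job is handed in, while the arm keeps its last pose, push and grip.
It also fails if it takes over 72 s, if anything falls off the work surface, if the arm or the gripper's body presses on something with over 40 N, if the wrist force passes 120 N, or if a joint passes its speed limit or range.

## Robot

A 6-joint arm with a two-finger parallel gripper is mounted at the origin on the work surface. World frame = base frame: x ahead of the robot, y to its left, z up, the work surface at z = 0. Lengths are in mm, angles in rad, forces in N, time in s.
With the tool pointing down it reaches from about 400 to 925 mm from the base axis. Payload 12.5 kg.
Tool frame: the origin (TCP) lies midway between the tips of the shut fingers; the grasp point (between the pads) lies 19 mm behind it (env.grip_depth is the distance from the TCP to the grasp point, in mm); z points along the fingers, y is the line along which they close (so a half turn about z gives the same grasp; the last joint's range is limited). The gripper opens to 95 mm and grips with 3 to 60 N. Pads are 20 mm wide; open, the fingers measure 119 mm over their backs; the gripper's body (75 mm by 180 mm) begins 59 mm behind the grasp point.
Start: joints at [1.141, 0.491, 1.559, -0, 1.092, -0.106], TCP at [198.841, 592.545, 214.661] pointing down, gripper open.
Joint ranges: [-3.1, 3.1], [-0.84, 2.19], [0.05, 2.79], [-1.13, 4.28], [0.06, 2.93], [-2.69, 2.69]. Speed limits (rad/s): [2.22, 2.22, 2.79, 3.14, 3.14, 3.14].

## Interface

Orientations are given as [roll, pitch, yaw] about the fixed x, y, z axes, in that order (R = Rz(yaw) Ry(pitch) Rx(roll)).
In Python, from cell import monitor, viewer, order, env gives the robot as it stands.
- The arm moves only by the tool move_arm, never from a script. Its argument "moves" is one flat list of numbers, 4 for each row, row after row: the shift along the tool's x, y, z normalised to -1 to 1, where 1 is 0.15 m, then the turn about the tool's z normalised to -1 to 1, where 1 is pi/2 rad. A call has 1 to 10 rows; each row shifts and turns the commanded pose from where the row before left it, along the tool's axes as they then stand; what a row does not reach is not made up. A row lasts 1/8 s, in which the tool goes at most 62.5 mm and 10.7 degrees, less where a joint would pass 70% of its speed; a pose out of reach is approached as far as the arm can. A call with a number of a shift or a turn outside -1 to 1 is refused whole. A call with a gripper value outside its range is refused whole. "claw" is the finger opening in mm, from 0 to 95.1, set as the call begins (left out, the last holds). The fingers move at their own pace and stop on an object; the grip force is fixed at half the most. Time passes only in rows, so rows that do not move let the fingers close. It gives the time, the measured TCP pose, the force, the opening and the grip force at its end, in the units of the state.
- monitor.state(): the state, without advancing time (a new reading comes with each control period).
- viewer.read_camera(name): name is "side" or "top"; returns the picture (400x640x3 uint8, red, green, blue); there is no depth.
- viewer.camera_info(name): a dict with "K" (3x3 intrinsics, pixels), "camera_from_world" (4x4, takes a point from world to camera coordinates). Camera axes: x right, y down, z forward; pixel columns grow to the right and rows downward; lengths in mm; the calibration is good to about 2 mm. A picture is of the moment at which its call begins. camera_info takes no time and is no camera call.
- order.job_done(): hands the job in; it is judged then, once.
The state is a dict: "t": time; "joints": joint angles; "qvel": joint speeds; "tau": joint torques, N m; "eef_pos": TCP position; "tcp_rot": TCP orientation; "ft_force": force on the tool from outside, world axes, zero at the start; "moment": the same for the moment, N m; "opening": opening from 0.0 (shut) to 1.0 (fully open); "grip_force": force on a finger pad.
Only numpy, scipy, OpenCV 4.12 (cv2) and the standard library are available. Lean on these libraries where they do the work, as an engineer would, in place of code of your own. Each camera call takes 0.05 s, during which the arm holds its last target. There are 200 camera calls.

## Working session

There is one attempt and no reset: what is moved stays moved. The work goes in short steps, Python scripts to look and compute and a tool call to move; the robot and the scene stay as the last step left them, time stands still between calls to the robot, and variables do not carry over. Pictures are saved under pics/ and viewed, at most 10 in all, crops included, and the job is handed in when it is done.

Besides the shell and the picture viewer there is one more tool, called as name(argument=value, ...) on one line, values as JSON. move_arm: Moves the arm, as the interface text tells. Scaled input: -1 to 1 covers 0.15 m each way for a shift and pi/2 rad each way for a turn. Its arguments: {"type":"object","properties":{"moves":{"type":"array"},"claw":{"type":"number"}},"required":["moves"]}

```bash
mkdir -p pics; ls
python3 - <<'E'
from cell import monitor, viewer, order, env
import cv2
for n in("top","side"):
    cv2.imwrite(f"pics/{n}0.png",viewer.read_camera(n)[:,:,::-1]); i=viewer.camera_info(n); print(i["K"],i["camera_from_world"])
print(monitor.state(), env.grip_depth)
E
```

```text
pics
[[423.19526664   0.         316.30183063]
 [  0.         423.19526664 203.98370779]
 [  0.           0.           1.        ]] [[-2.32918824e-02 -9.99682360e-01  9.62642063e-03 -5.90299240e+01]
 [-9.96328634e-01  2.24181195e-02 -8.26237261e-02  5.07108569e+02]
 [ 8.23816752e-02 -1.15155406e-02 -9.96534320e-01  1.42607651e+03]
 [ 0.00000000e+00  0.00000000e+00  0.00000000e+00  1.00000000e+00]]
[[370.9666386    0.         327.25407685]
 [  0.         370.9666386  197.97305551]
 [  0.           0.           1.        ]] [[ 7.76654295e-01 -6.29619753e-01  1.96741521e-02 -4.14738269e+02]
 [-3.88156424e-01 -5.02933713e-01 -7.72264379e-01  3.03962207e+02]
 [ 4.96127702e-01  5.92145798e-01 -6.34996580e-01  1.03699161e+03]
 [ 0.00000000e+00  0.00000000e+00  0.00000000e+00  1.00000000e+00]]
{'t': 0.1, 'joints': array([ 1.14143729e+00,  4.91506459e-01,  1.55941222e+00, -8.75562253e-06,
        1.09170435e+00, -1.05585971e-01]), 'qvel': array([ 0.00188571, -0.0001961 , -0.00027257, -0.00229815,  0.0011537 ,
       -0.00042572]), 'tau': array([ 3.23834087e-03, -6.13632131e+01, -2.58607239e+01,  6.93846191e-02,
        4.70687484e-02, -3.30333512e-05]), 'eef_pos': array([198.71792812, 592.32712466, 214.10756012]), 'tcp_rot': array([-3.14056720e+00, -1.00868755e-04,  2.81782357e+00]), 'ft_force': array([ 1.36916531, -0.5121535 ,  0.39996674]), 'moment': array([-0.05245489,  0.01411724,  0.0401532 ]), 'grip_force': 0.0, 'opening': 1.0000661708642025} 18.8
```

View pics/top0.png

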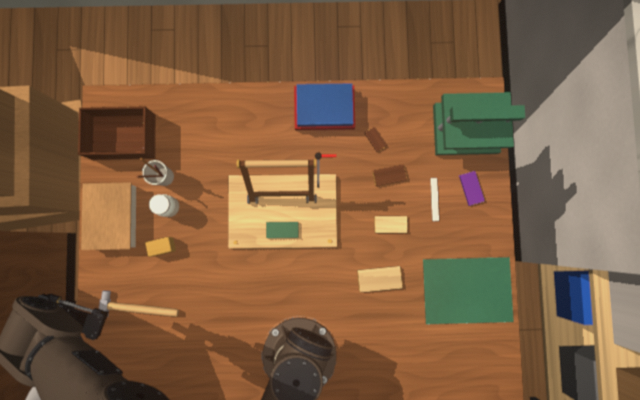

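View pics/side0.png

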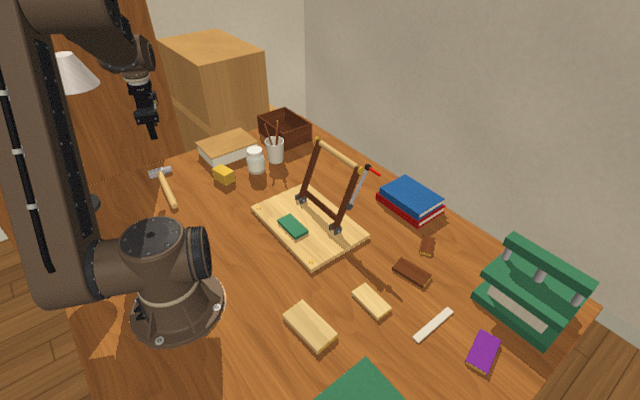

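The top view shows the base with the pad at (282,230). The meant pale board (33 px, about 110 mm) is at (391,225) and the larger look-alike at (380,279). The meant dark board is at (390,176), with a smaller look-alike at (376,139) and a purple one at (472,188). The crossbar runs from (238,163) to (310,163) and the red pin is at (327,156).

```bash
cat > h.py <<'E'
import numpy as np, cv2
from cell import monitor, viewer, order, env
def cam(n):
    i=viewer.camera_info(n); return np.array(i["K"]),np.array(i["camera_from_world"])
def ray(n,uv):
    K,T=cam(n);R=T[:3,:3];c=-R.T@T[:3,3];d=R.T@np.linalg.inv(K)@[*uv,1.];return c,d/np.linalg.norm(d)
def plane(n,uv,z):
    c,d=ray(n,uv);return c+d*(z-c[2])/d[2]
def tri(a,b):
    A=np.zeros((3,3));v=np.zeros(3)
    for n,uv in(("top",a),("side",b)):
        c,d=ray(n,uv);P=np.eye(3)-np.outer(d,d);A+=P;v+=P@c
    return np.linalg.solve(A,v)
def proj(n,p):
    K,T=cam(n);q=K@(T[:3,:3]@np.array(p,float)+T[:3,3]);return q[:2]/q[2]
def mask(im,lo,hi,roi):
    m=cv2.inRange(cv2.cvtColor(im,cv2.COLOR_RGB2HSV),np.array(lo),np.array(hi));o=np.zeros_like(m);x0,y0,x1,y1=roi;o[y0:y1,x0:x1]=m[y0:y1,x0:x1];return o
def blob(m):
    c=max(cv2.findContours(m,cv2.RETR_EXTERNAL,cv2.CHAIN_APPROX_NONE)[0],key=cv2.contourArea);return c[:,0,:].astype(float)
def rect(n,m,z):
    p=np.array([plane(n,q,z)[:2] for q in blob(m)],np.float32);return cv2.minAreaRect(p)
E
python3 - <<'E'
from h import *
t=cv2.imread("pics/top0.png");s=cv2.imread("pics/side0.png")
T=cv2.cvtColor(t,cv2.COLOR_BGR2HSV);S=cv2.cvtColor(s,cv2.COLOR_BGR2HSV)
for u,v in((282,230),(391,225),(391,212),(391,176),(330,156),(270,163),(260,215),(270,280)):print("t",u,v,T[v,u])
for u,v in((293,226),(371,301),(410,271),(408,284),(373,171),(340,155),(340,290)):print("s",u,v,S[v,u])
a=cv2.resize(t[130:260,220:420],None,fx=4,fy=4,interpolation=cv2.INTER_CUBIC)
cv2.imwrite("pics/c1.png",a)
b=cv2.resize(s[130:330,240:440],None,fx=3,fy=3,interpolation=cv2.INTER_CUBIC);cv2.imwrite("pics/c2.png",b)
E
```

```text
t 282 230 [ 59  70 124]
t 391 225 [ 22 103 233]
t 391 212 [ 13 162 164]
t 391 176 [ 11 160 116]
t 330 156 [  2 200 204]
t 270 163 [ 17 124 229]
t 260 215 [ 21 112 235]
t 270 280 [ 12 160 155]
s 293 226 [ 70 106 147]
s 371 301 [ 20 103 238]
s 410 271 [ 12 190 125]
s 408 284 [ 14 159 183]
s 373 171 [  1 238 182]
s 340 155 [ 19 119 216]
s 340 290 [ 15 174 169]
```

View pics/c1.png

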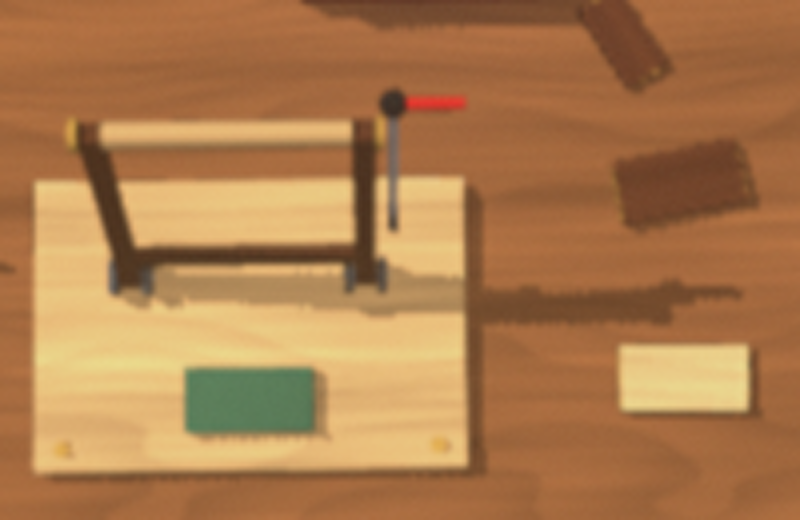

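View pics/c2.png

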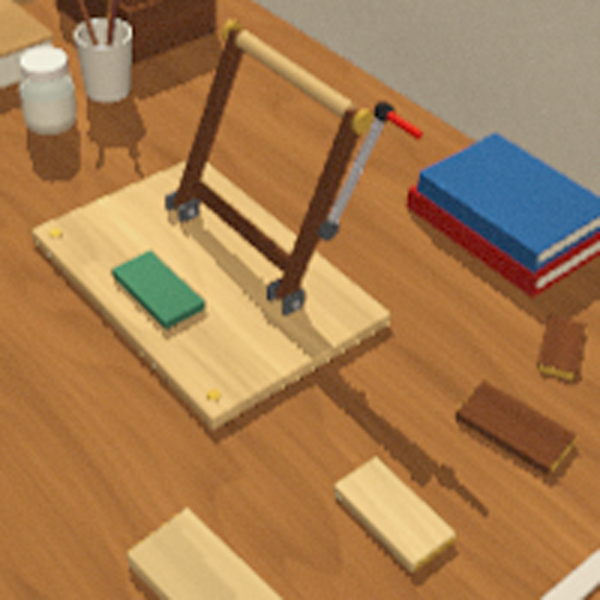

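The crops confirm the layout: pad corners in the top crop are (186,368)-(315,431), pale board (619,345)-(750,412) and dark board centred at (686,183), turned about 10°. The frame leans with the pin at (437,103).

```bash
cat > meas.py <<'E'
from h import *
def show(k,r):print(k,np.round(r[0],1),np.round(r[1],1),round(r[2],2))
t=cv2.imread("pics/top0.png")[:,:,::-1].copy();s=cv2.imread("pics/side0.png")[:,:,::-1].copy()
show("pad",rect("top",mask(t,(45,50,80),(85,255,255),(255,210,310,245)),32))
show("pale",rect("top",mask(t,(14,60,185),(30,140,255),(365,205,420,245)),14))
show("dark",rect("top",mask(t,(0,60,0),(30,255,138),(368,158,415,192)),14))
show("base",rect("top",mask(t,(14,60,190),(30,160,255),(222,172,345,255)),18))
# by-hand corners, z14/32 (crop coords)
C1=lambda p:(p[0]/4+220-.375,p[1]/4+130-.375)
C2=lambda p:(p[0]/3+240-.333,p[1]/3+130-.333)
for k,z,t4,s4 in(("pad",32,[(186,368),(315,367),(315,430),(187,432)],[(112,275),(151,253),(204,300),(165,326)]),
 ("pale",14,[(619,345),(749,344),(750,411),(620,411)],[(335,488),(376,458),(455,534),(415,570)]),
 ("dark",14,[(614,165),(736,138),(758,204),(628,230)],[(457,414),(485,382),(577,436),(549,468)])):
    print(k,"top",np.round(np.mean([plane("top",C1(p),z)for p in t4],0),1),"side",np.round(np.mean([plane("side",C2(p),z)for p in s4],0),1))
    print([np.round(plane("top",C1(p),z)[:2],0).tolist() for p in t4])
print("bar ends L",tri(C1((100,134)),C2((240,39))),"R",tri(C1((353,132)),C2((352,107))))
print("pinroot",tri(C1((406,103)),C2((390,117))),"pintip",tri(C1((466,103)),C2((421,134))))
E
python3 meas.py
```

```text
pad [419.3  47.3] [101.5  47.2] 88.69
pale [ 431.7 -322.1] [110.4  54.9] 88.67
dark [ 599.8 -330.7] [ 65.7 117.8] 11.29
base [485.4  47.6] [369.7 246.6] 88.75
pad top [421.2  46.2  32. ] side [418.8  46.7  32. ]
[[449.0, 100.0], [447.0, -9.0], [394.0, -7.0], [395.0, 100.0]]
pale top [ 431.4 -324.4   14. ] side [ 430.8 -323.9   14. ]
[[461.0, -269.0], [459.0, -381.0], [402.0, -379.0], [404.0, -268.0]]
dark top [ 598.8 -330.3   14. ] side [ 601.9 -325.8   14. ]
[[617.0, -270.0], [638.0, -377.0], [580.0, -394.0], [560.0, -280.0]]
bar ends L [610.04187707 139.3408959  241.33851215] R [608.11337441 -46.69549665 249.60768448]
pinroot [627.52576205 -84.83175221 250.07242355] pintip [ 626.38841477 -128.68596374  254.16421413]
```

move_arm(moves=[0,0,0,0.1155,0,0,0,0.1155,0,0,0,0.1155,0,0,0,0.1155,0,0,0,0.1155,0,0,0,0.1155,0,0,0,0.1155])

```text
t: 0.98
eef_pos: [198.8, 592.4, 214.3]
tcp_rot: [-3.141, 0.001, 1.542]
ft_force: [0.9, 0.2, -0.5]
opening: 0.996
grip_force: 0.0
```

```bash
cat > go.py <<'E'
# usage: go.py x y z yaw -> total tool-axis shift (units) and turn from measured pose
import sys
from h import *
s=monitor.state();a=[float(v) for v in sys.argv[1:]]
from scipy.spatial.transform import Rotation as Ro
R=Ro.from_euler('xyz',s['tcp_rot']).as_matrix()
print("t",s['t'],"pos",s['eef_pos'].round(1),"rot",s['tcp_rot'].round(3),"F",s['ft_force'].round(1),"op",round(s['opening']*95.1,1),"gf",round(s['grip_force'],1),"j",s['joints'].round(2))
if a:print("units",(R.T@(np.array(a[:3])-s['eef_pos'])/150).round(3),"turn",round(-(((a[3]-s['tcp_rot'][2]+np.pi)%(2*np.pi))-np.pi)/(np.pi/2),4))
E
python3 go.py 431.5 -323.5 100 1.549
```

```text
t 0.975 pos [198.8 592.4 214.3] rot [-3.141e+00  1.000e-03  1.542e+00] F [ 0.9  0.2 -0.5] op 94.7 gf 0.0 j [ 1.14  0.49  1.56 -0.    1.09  1.17]
units [-6.058  1.728  0.765] turn -0.0046
```

move_arm(moves=[-0.33,0.2,0,0,-0.33,0.2,0,0,-0.33,0.2,0,0,-0.33,0.2,0,0,-0.33,0.2,0,0,-0.33,0.2,0,0,-0.33,0.2,0,0,-0.33,0.2,0,0,-0.33,0.064,0,0,-0.33,0.064,0,0])

```text
t: 2.22
eef_pos: [446.7, 90.0, 214.5]
tcp_rot: [-3.141, -0.0, 1.548]
ft_force: [0.9, 0.2, -0.4]
opening: 1.002
grip_force: 0.0
```

move_arm(moves=[-0.34,0,0,0,-0.34,0,0,0,-0.34,0,0,0,-0.34,0,0,0,-0.34,0,0.1,0,-0.34,0,0.2,0,-0.34,0,0.2,0,-0.34,0,0.2,0,-0.03,0,0.06,0,0,0,0,0])

```text
t: 3.48
eef_pos: [436.6, -320.2, 99.9]
tcp_rot: [-3.14, -0.002, 1.547]
ft_force: [0.9, 0.4, 0.6]
opening: 0.998
grip_force: 0.0
```

```bash
python3 go.py 431.5 -323.3 4 1.549
python3 - <<'E'
from h import *
for n in("top","side"): cv2.imwrite(f"pics/{n}1.png",viewer.read_camera(n)[:,:,::-1])
s=cv2.imread("pics/side1.png")[180:380,280:480]
t=cv2.imread("pics/top1.png")[110:310,320:520]
cv2.imwrite("pics/c3.png",cv2.resize(np.hstack([s,t]),None,fx=2,fy=2,interpolation=cv2.INTER_CUBIC))
E
```

```text
t 3.475 pos [ 436.6 -320.2   99.9] rot [-3.140e+00 -2.000e-03  1.547e+00] F [0.9 0.4 0.6] op 94.9 gf 0.0 j [-0.75  0.52  1.88  0.    0.74 -0.73]
units [-0.022 -0.033  0.639] turn -0.0012
```

View pics/c3.png

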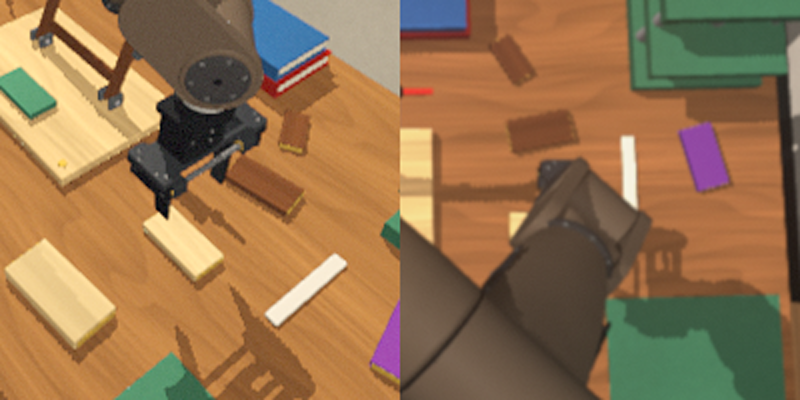

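The gripper hangs over the pale board at side-crop (183,243), one finger on each long side. I go down and grip.

move_arm(moves=[-0.022,-0.033,0.15,0,0,0,0.2,0,0,0,0.15,0,0,0,0.1,0,0,0,0.039,0,0,0,0,0])

```text
t: 4.32
eef_pos: [432.4, -323.7, 5.1]
tcp_rot: [3.141, 0.0, 1.548]
ft_force: [0.4, 0.6, 0.4]
opening: 1.001
grip_force: 0.0
```

move_arm(moves=[0,0,0,0,0,0,0,0,0,0,0,0,0,0,0,0,0,0,0,0,0,0,0,0,0,0,0,0], claw=40)

```text
t: 5.2
eef_pos: [432.1, -323.9, 4.8]
tcp_rot: [3.142, -0.0, 1.548]
ft_force: [-0.8, 0.6, 2.7]
opening: 0.587
grip_force: 30.0
```

```bash
python3 go.py 420 47 120 1.549
```

```text
t 5.2 pos [ 432.1 -323.9    4.8] rot [ 3.142 -0.     1.548] F [-0.8  0.6  2.7] op 55.8 gf 30.0 j [-0.77  0.68  1.94  0.    0.52 -0.74]
units [ 2.47  -0.137 -0.768] turn -0.0008
```

move_arm(moves=[0,0,-0.15,0,0,0,-0.3,0,0.1,0,-0.3,0,0.3,-0.02,0,0,0.35,-0.02,0,0,0.35,-0.02,0,0,0.35,-0.02,0,0,0.35,-0.02,0,0,0.35,-0.02,0,0,0.2,-0.017,0,0])

```text
t: 6.45
eef_pos: [419.1, 31.1, 117.2]
tcp_rot: [-3.141, -0.0, 1.549]
ft_force: [0.9, -0.7, -1.1]
opening: 0.585
grip_force: 30.0
```

move_arm(moves=[0.115,0,0,0,0,0,0,0,0,0,0,0])

```text
t: 6.82
eef_pos: [420.0, 45.9, 117.2]
tcp_rot: [-3.142, -0.0, 1.548]
ft_force: [1.2, 0.5, -0.3]
opening: 0.583
grip_force: 30.0
```

```bash
python3 go.py 419.8 46.2 38 1.549
python3 - <<'E'
from h import *
for n in("top","side"): cv2.imwrite(f"pics/{n}2.png",viewer.read_camera(n)[:,:,::-1])
s=cv2.imread("pics/side2.png")[130:280,230:380]
t=cv2.imread("pics/top2.png")[150:300,220:370]
cv2.imwrite("pics/c4.png",cv2.resize(np.hstack([s,t]),None,fx=2.66,fy=2.66,interpolation=cv2.INTER_CUBIC))
E
```

```text
t 6.825 pos [420.   45.9 117.2] rot [-3.142 -0.     1.548] F [ 1.2  0.5 -0.3] op 55.4 gf 30.0 j [-0.05  0.36  2.14  0.    0.64 -0.02]
units [ 0.002 -0.002  0.528] turn -0.0007
```

View pics/c4.png

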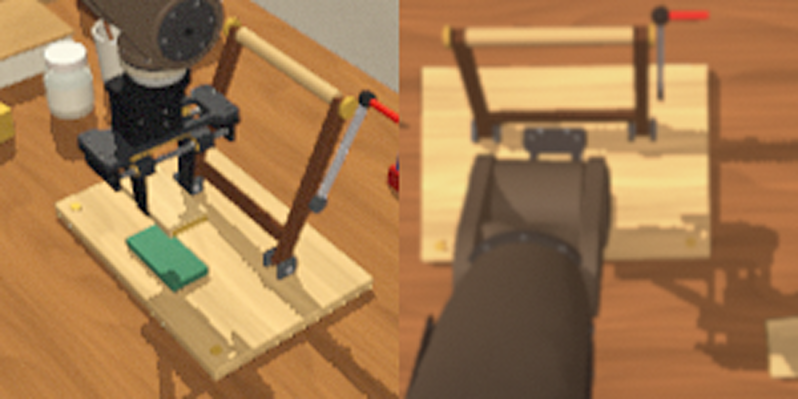

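The pale board hangs above and slightly behind the pad (side crop, pad at (167,257)), as expected from its height. I lower and release it.

move_arm(moves=[0,0,0.15,0,0,0,0.2,0,0,0,0.12,0,0,0,0.05,0,0,0,0.013,0,0,0,0,0,0,0,0,0])

```text
t: 7.8
eef_pos: [420.3, 46.2, 37.9]
tcp_rot: [3.14, -0.0, 1.548]
ft_force: [-0.9, 0.2, -1.1]
opening: 0.589
grip_force: 30.0
```

move_arm(moves=[0,0,0,0,0,0,0,0,0,0,0,0,0,0,0,0], claw=90)

```text
t: 8.3
eef_pos: [420.1, 46.3, 37.4]
tcp_rot: [3.141, -0.0, 1.548]
ft_force: [-0.0, -0.1, -0.7]
opening: 0.93
grip_force: 0.0
```

move_arm(moves=[0,0,-0.2,0,0,0,-0.4,0,0,0,-0.4,0,-0.35,0,0,0,-0.38,0,0,0,-0.38,0,0,0,-0.38,0,0,0,0,0,0,0])

```text
t: 9.3
eef_pos: [414.7, -180.3, 187.1]
tcp_rot: [3.141, 0.0, 1.543]
ft_force: [-0.2, 0.5, 0.3]
opening: 0.945
grip_force: 0.0
```

```bash
python3 go.py 600 -329 120 1.77
cat > pile.py <<'E'
import sys
from h import *
k=sys.argv[1]
t=viewer.read_camera("top");s=viewer.read_camera("side")
cv2.imwrite(f"pics/top{k}.png",t[:,:,::-1]);cv2.imwrite(f"pics/side{k}.png",s[:,:,::-1])
a=cv2.resize(s[200:250,260:320],None,fx=6.6,fy=6.6,interpolation=cv2.INTER_CUBIC)
b=cv2.resize(t[205:255,252:312],None,fx=6.6,fy=6.6,interpolation=cv2.INTER_CUBIC)
cv2.imwrite(f"pics/p{k}.png",np.hstack([a,b])[:,:,::-1])
d=cv2.resize(t[150:200,360:420],None,fx=6.6,fy=6.6,interpolation=cv2.INTER_CUBIC)
E
python3 pile.py 3
python3 - <<'E'
from h import *
t=cv2.imread("pics/top3.png")[:,:,::-1].copy()
r=rect("top",mask(t,(0,60,0),(30,255,138),(368,158,415,192)),14);print(r)
E
```

```text
t 9.3 pos [ 414.7 -180.3  187.1] rot [3.141 0.    1.543] F [-0.2  0.5  0.3] op 89.9 gf 0.0 j [-0.56  0.28  2.   -0.    0.86 -0.53]
units [-0.957  1.262  0.448] turn -0.1443
((598.7933959960938, -332.0230407714844), (62.10789108276367, 116.53571319580078), 10.133666038513184)
```

View pics/p3.png

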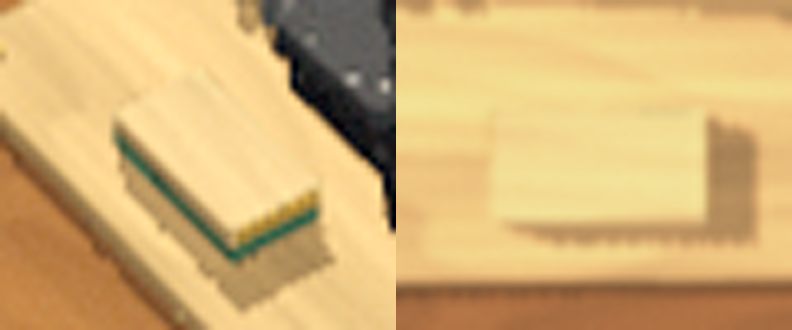

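The side crop shows the pale board flush on the pad, its near corner at (238,245) with the green edges in line on both visible sides. Now I refine the dark board by scanning brightness along its axes.

Run:
```python
from h import *
c=np.array([600,-329.,14]);y=.19
ax=np.array([np.cos(y),np.sin(y),0]);ay=np.array([-np.sin(y),np.cos(y),0])
for n in("top","side"):
    im=cv2.imread(f"pics/{n}3.png").astype(np.float32)
    for nm,a,b,L,W in(("x",ax,ay,44,40),("y",ay,ax,72,18)):
        g=[]
        for q in range(-L,L+1,4):
            pts=np.array([proj(n,c+a*q+b*w) for w in range(-W,W+1,4)],np.float32)
            g.append(cv2.remap(im,pts[:,None,0],pts[:,None,1],cv2.INTER_LINEAR).reshape(-1,3).mean(0))
        print(n,nm,[(q,*map(int,v[[2,0]])) for q,v in zip(range(-L,L+1,4),g)])
```

```text
top x [(-44, 177, 67), (-40, 178, 67), (-36, 166, 63), (-32, 140, 54), (-28, 119, 46), (-24, 115, 44), (-20, 121, 45), (-16, 121, 45), (-12, 121, 46), (-8, 122, 46), (-4, 122, 46), (0, 121, 45), (4, 118, 45), (8, 116, 44), (12, 114, 43), (16, 116, 44), (20, 119, 45), (24, 123, 46), (28, 133, 50), (32, 152, 57), (36, 165, 62), (40, 167, 63), (44, 167, 63)]
top y [(-72, 174, 65), (-68, 174, 65), (-64, 169, 64), (-60, 148, 56), (-56, 130, 50), (-52, 127, 48), (-48, 122, 46), (-44, 119, 45), (-40, 118, 44), (-36, 118, 45), (-32, 118, 45), (-28, 119, 45), (-24, 118, 44), (-20, 119, 45), (-16, 119, 45), (-12, 119, 45), (-8, 119, 45), (-4, 119, 44), (0, 119, 45), (4, 119, 44), (8, 119, 45), (12, 119, 45), (16, 119, 45), (20, 119, 45), (24, 120, 45), (28, 120, 45), (32, 120, 45), (36, 119, 45), (40, 120, 45), (44, 120, 45), (48, 120, 46), (52, 123, 46), (56, 139, 52), (60, 157, 59), (64, 163, 62), (68, 164, 62), (72, 164, 62)]
side x [(-44, 182, 65), (-40, 150, 52), (-36, 133, 47), (-32, 102, 36), (-28, 88, 30), (-24, 116, 40), (-20, 140, 47), (-16, 140, 46), (-12, 139, 46), (-8, 140, 46), (-4, 140, 47), (0, 140, 47), (4, 138, 46), (8, 133, 44), (12, 131, 43), (16, 131, 43), (20, 133, 44), (24, 138, 45), (28, 145, 49), (32, 165, 57), (36, 182, 66), (40, 185, 67), (44, 186, 68)]
side y [(-72, 187, 67), (-68, 187, 67), (-64, 170, 60), (-60, 142, 49), (-56, 142, 48), (-52, 161, 51), (-48, 136, 44), (-44, 136, 45), (-40, 136, 44), (-36, 137, 46), (-32, 137, 46), (-28, 136, 45), (-24, 137, 46), (-20, 137, 46), (-16, 136, 45), (-12, 136, 45), (-8, 137, 45), (-4, 136, 44), (0, 137, 44), (4, 138, 46), (8, 136, 44), (12, 138, 46), (16, 137, 46), (20, 137, 44), (24, 137, 45), (28, 138, 47), (32, 138, 46), (36, 137, 45), (40, 139, 48), (44, 138, 46), (48, 138, 46), (52, 137, 44), (56, 140, 45), (60, 171, 58), (64, 180, 64), (68, 179, 64), (72, 178, 63)]
```

move_arm(moves=[-0.24,0.2,0,0,-0.24,0.3,0.05,0,-0.24,0.3,0.1,0,-0.22,0.3,0.1,0,0,0.162,0.1,-0.07,0,0,0.1,-0.065,0,0,0,0,0,0,0,0], claw=92)

```text
t: 10.4
eef_pos: [601.3, -321.5, 120.6]
tcp_rot: [3.141, 0.0, 1.759]
ft_force: [-1.2, 0.0, 0.6]
opening: 0.967
grip_force: 0.0
```

```bash
python3 go.py 602.3 -326.3 4.5 1.761
```

```text
t 10.4 pos [ 601.3 -321.5  120.6] rot [3.141 0.    1.759] F [-1.2  0.   0.6] op 92.0 gf 0.0 j [-0.59  0.67  1.5   0.    0.98 -0.78]
units [-0.032  0.     0.774] turn -0.0014
```

move_arm(moves=[-0.032,0,0.2,0,0,0,0.25,0,0,0,0.18,0,0,0,0.1,0,0,0,0.04,0,0,0,0,0])

```text
t: 11.15
eef_pos: [602.1, -327.3, 5.0]
tcp_rot: [3.141, 0.0, 1.76]
ft_force: [-1.0, -0.0, -0.1]
opening: 0.969
grip_force: 0.0
```

move_arm(moves=[0,0,0,0,0,0,0,0,0,0,0,0,0,0,0,0,0,0,0,0,0,0,0,0], claw=40)

```text
t: 11.9
eef_pos: [601.9, -327.2, 4.4]
tcp_rot: [3.141, 0.0, 1.76]
ft_force: [0.2, 0.4, 1.5]
opening: 0.582
grip_force: 30.0
```

move_arm(moves=[0,0,-0.15,0,0,0,-0.35,0,0,0,-0.35,0.065,0,0,0,0.07,0,0,0,0])

```text
t: 12.52
eef_pos: [601.6, -327.1, 131.9]
tcp_rot: [3.142, -0.0, 1.548]
ft_force: [-0.5, 0.5, -1.9]
opening: 0.587
grip_force: 30.0
```

```bash
python3 go.py 420.1 46.7 130 1.549
```

```text
t 12.525 pos [ 601.6 -327.1  131.9] rot [ 3.142 -0.     1.548] F [-0.5  0.5 -1.9] op 55.8 gf 30.0 j [-0.59  0.66  1.48  0.    1.   -0.57]
units [ 2.464 -1.265  0.013] turn -0.0003
```

move_arm(moves=[0,-0.3,0,0,0.1,-0.3,0,0,0.2,-0.3,0,0,0.2,-0.3,0,0,0.35,-0.065,0,0,0.35,0,0,0,0.35,0,0,0,0.35,0,0,0,0.35,0,0,0,0.209,0,0,0])

```text
t: 13.78
eef_pos: [419.9, 48.0, 131.2]
tcp_rot: [-3.14, -0.0, 1.552]
ft_force: [0.4, 0.3, -1.0]
opening: 0.584
grip_force: 30.0
```

move_arm(moves=[0,0,0.2,0,0,0,0.1,0,0,0,0,0,0,0,0,0])

```text
t: 14.28
eef_pos: [420.7, 45.8, 87.0]
tcp_rot: [-3.141, -0.0, 1.549]
ft_force: [0.6, -0.4, -0.9]
opening: 0.586
grip_force: 30.0
```

```bash
python3 go.py 420.1 46.0 50.8 1.548
```

```text
t 14.275 pos [420.7  45.8  87. ] rot [-3.141 -0.     1.549] F [ 0.6 -0.4 -0.9] op 55.8 gf 30.0 j [-0.05  0.42  2.17  0.    0.55 -0.03]
units [ 0.001 -0.004  0.241] turn 0.0005
```

move_arm(moves=[0,-0.003,0.1,0,0,0,0.08,0,0,0,0.04,0,0,0,0.021,0,0,0,0,0,0,0,0,0])

```text
t: 15.02
eef_pos: [420.2, 45.9, 50.9]
tcp_rot: [3.141, -0.0, 1.548]
ft_force: [0.4, -0.4, -1.3]
opening: 0.585
grip_force: 30.0
```

move_arm(moves=[0,0,0,0,0,0,0,0,0,0,0,0,0,0,0,0], claw=85)

```text
t: 15.52
eef_pos: [420.1, 45.9, 50.7]
tcp_rot: [3.142, -0.0, 1.548]
ft_force: [-0.1, 0.3, -0.0]
opening: 0.886
grip_force: 0.0
```

move_arm(moves=[0,0,-0.2,0,0,0,-0.4,0,0,0,-0.4,0,-0.35,0,-0.2,0,-0.38,0,0,0,-0.38,0,0,0,-0.38,0,0,0,0,0,0,0])

```text
t: 16.52
eef_pos: [414.7, -180.5, 230.4]
tcp_rot: [-3.142, 0.0, 1.543]
ft_force: [0.0, 0.3, -0.5]
opening: 0.892
grip_force: 0.0
```

```bash
python3 go.py; python3 pile.py 4
```

```text
t 16.525 pos [ 414.7 -180.5  230.4] rot [-3.142  0.     1.543] F [ 0.   0.3 -0.5] op 84.8 gf 0.0 j [-0.56  0.23  1.94 -0.    0.97 -0.53]
```

View pics/p4.png

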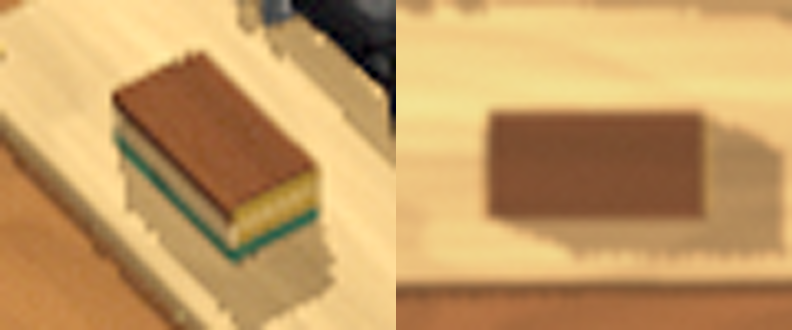

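The pile is square: the side crop shows the dark board on the pale one on the green pad, with near edges in line at (238,220)-(238,258). Next, shut fingers go behind the pin.

move_arm(moves=[0,0.25,0,0,-0.05,0.3,0,0,-0.1,0.3,0,0,0,0.3,0,0,0,0.3,0,0,0,0.16,0,0,0,0,0,0], claw=0)

```text
t: 17.5
eef_pos: [656.8, -203.4, 229.8]
tcp_rot: [-3.141, -0.001, 1.551]
ft_force: [0.3, 0.0, -0.1]
opening: 0.212
grip_force: 0.0
```

```bash
python3 go.py 656 -114 232 1.549
```

```text
t 17.5 pos [ 656.8 -203.4  229.8] rot [-3.141e+00 -1.000e-03  1.551e+00] F [ 0.3  0.  -0.1] op 20.2 gf 0.0 j [-0.4   0.57  1.37  0.    1.2  -0.38]
units [ 0.596 -0.017 -0.014] turn 0.001
```

move_arm(moves=[0,0,0,0,0,0,0,0,0.1,-0.01,-0.014,0,0.2,0,0,0,0.2,0,0,0,0.09,0,0,0,0,0,0,0,0,0,0,0])

```text
t: 18.5
eef_pos: [656.4, -117.7, 232.9]
tcp_rot: [3.141, 0.0, 1.547]
ft_force: [0.1, -0.5, -0.2]
opening: 0.004
grip_force: 0.0
```

```bash
python3 go.py 644 -114 232 1.549
python3 - <<'E'
from h import *
s=viewer.read_camera("side")[110:260,280:430];t=viewer.read_camera("top")[100:250,250:400]
cv2.imwrite("pics/k5.png",cv2.resize(np.hstack([s,t]),None,fx=2.66,fy=2.66,interpolation=cv2.INTER_CUBIC)[:,:,::-1])
E
```

```text
t 18.5 pos [ 656.4 -117.7  232.9] rot [3.141 0.    1.547] F [ 0.1 -0.5 -0.2] op 0.4 gf 0.0 j [-0.28  0.54  1.42 -0.    1.18 -0.25]
units [ 0.023 -0.083  0.006] turn -0.001
```

View pics/k5.png

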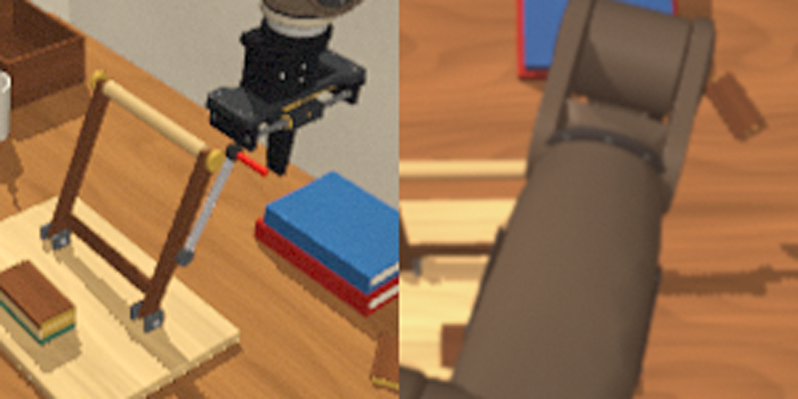

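The side crop shows the fingers just behind the red pin at (250,160), tip below it. I push along the arc.

move_arm(moves=[0.02,-0.08,0.004,0,0,0,0,0,0,-0.034,-0.016,0,0,-0.034,-0.016,0,0,-0.045,-0.017,0,0,-0.045,-0.016,0,0,-0.047,-0.012,0,0,-0.047,-0.011,0])

```text
t: 19.6
eef_pos: [606.2, -112.9, 245.5]
tcp_rot: [-3.142, -0.0, 1.548]
ft_force: [0.4, 0.1, 0.5]
opening: 0.005
grip_force: 0.3
```

move_arm(moves=[0,-0.047,-0.008,0,0,-0.047,-0.006,0,0,-0.047,-0.003,0,0,-0.047,-0.002,0,0,-0.047,0.002,0,0,-0.047,0.003,0,0,-0.047,0.006,0,0,-0.047,0.008,0,0,0,0,0,0,0,0,0])

```text
t: 20.85
eef_pos: [550.5, -111.7, 245.4]
tcp_rot: [3.141, -0.0, 1.548]
ft_force: [-0.2, -0.8, 0.1]
opening: 0.003
grip_force: 0.0
```

```bash
python3 go.py
cat > red.py <<'E'
from h import *
t=viewer.read_camera("top");s=viewer.read_camera("side")
cv2.imwrite("pics/t6.png",t[:,:,::-1]);cv2.imwrite("pics/s6.png",s[:,:,::-1])
for n,im,roi in(("top",t,(230,120,360,260)),("side",s,(250,130,385,300))):
    hs=cv2.cvtColor(im,cv2.COLOR_RGB2HSV);x0,y0,x1,y1=roi;h=hs[y0:y1,x0:x1]
    m=((h[...,0]<6)|(h[...,0]>175))&(h[...,1]>195)&(h[...,2]>120)
    v,u=np.nonzero(m);print(n,len(u),(u.min()+x0,v.min()+y0,u.max()+x0,v.max()+y0) if len(u) else "")
print("expect down",[proj(n,(434,y,61)).round() for n in("top","side") for y in(-85,-129)])
E
python3 red.py
```

```text
t 20.85 pos [ 550.5 -111.7  245.4] rot [ 3.141 -0.     1.548] F [-0.2 -0.8  0.1] op 0.3 gf 0.0 j [-0.32  0.37  1.68  0.    1.09 -0.29]
top 0 
side 91 (np.int64(332), np.int64(187), np.int64(384), np.int64(204))
expect down [array([321., 224.]), array([335., 224.]), array([320., 240.]), array([329., 248.])]
```

Run:
```python
from h import *
s=cv2.imread("pics/s6.png");h=cv2.cvtColor(s,cv2.COLOR_BGR2HSV)
m=(((h[...,0]<6)|(h[...,0]>175))&(h[...,1]>170)&(h[...,2]>70)).astype(np.uint8)
n,_,st,c=cv2.connectedComponentsWithStats(m)
print([(a.tolist(),b.round()) for a,b in zip(st[1:],c[1:]) if a[4]>3 and a[0]<400 and a[1]<330])
print(proj("side",(534,-110,262)))
```

```text
[([332, 187, 12, 10, 39], array([337., 192.])), ([376, 192, 69, 37, 382], array([403., 211.]))]
[353.04105065 180.53270038]
```

Run:
```python
from h import *
for y in(-100,-110,-118):
    c,d=ray("side",(337,192));p=c+d*(y-c[1])/d[1];print(p.round(), np.hypot(p[0]-562,p[2]-123).round())
im=cv2.imread("pics/s6.png")[130:280,250:400];cv2.imwrite("pics/k6.png",cv2.resize(im,None,fx=4,fy=4,interpolation=cv2.INTER_CUBIC))
```

```text
[ 483. -100.  238.] 140.0
[ 474. -110.  249.] 154.0
[ 467. -118.  257.] 165.0
```

View pics/k6.png

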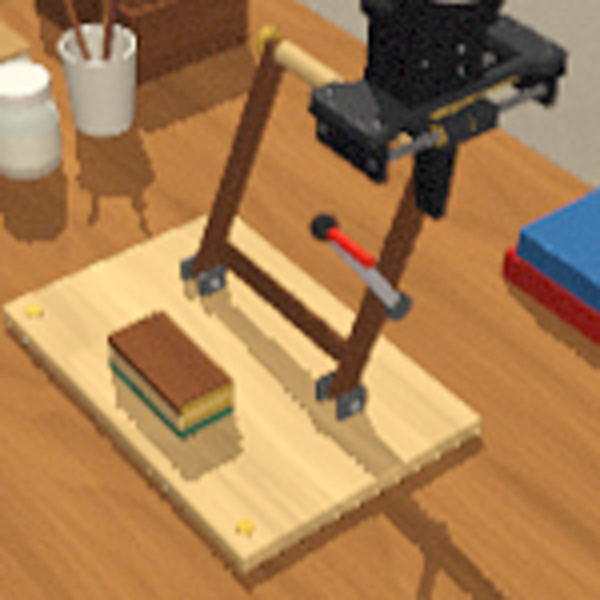

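The leg has passed its centre and is falling towards the robot (pin at crop (350,243)). Meanwhile I go above the crossbar.

move_arm(moves=[0,0,-0.15,0,0,0.05,-0.1,0,0.2,0.1,0,0,0.3,0.1,0,0,0.3,0.1,0,0,0.25,0.04,0,0,0,0,0,0,0,0,0,0], claw=60)

```text
t: 21.95
eef_pos: [612.4, 44.1, 282.7]
tcp_rot: [-3.141, 0.0, 1.548]
ft_force: [0.0, 0.3, 0.3]
opening: 0.634
grip_force: 0.0
```

```bash
python3 go.py 608.5 43 220 1.549; python3 red.py
python3 - <<'E'
from h import *
for u in(246,276,307): print(plane("top",(u-.4,162.8),239).round(1))
s=cv2.imread("pics/s6.png");h=cv2.cvtColor(s,cv2.COLOR_BGR2HSV)
m=(((h[...,0]<6)|(h[...,0]>175))&(h[...,1]>170)&(h[...,2]>70)).astype(np.uint8)
n,_,st,c=cv2.connectedComponentsWithStats(m)
print([(a.tolist(),b.round()) for a,b in zip(st[1:],c[1:]) if a[4]>3 and a[0]<400 and a[1]<330])
for y in(-100,-107):
    cc,d=ray("side",c[1:][0]);p=cc+d*(y-cc[1])/d[1];print(p.round())
E
```

```text
t 21.95 pos [612.4  44.1 282.7] rot [-3.141  0.     1.548] F [0.  0.3 0.3] op 60.3 gf 0.0 j [-0.04  0.42  1.5  -0.    1.23 -0.01]
units [-0.008 -0.026  0.418] turn -0.0006
top 0 
side 79 (np.int64(318), np.int64(192), np.int64(384), np.int64(246))
expect down [array([321., 224.]), array([335., 224.]), array([320., 240.]), array([329., 248.])]
[613.  135.7 239. ]
[611.1  48.1 239. ]
[609.2 -42.5 239. ]
[([376, 192, 69, 37, 383], array([404., 211.])), ([318, 238, 10, 9, 27], array([323., 242.]))]
[ 824. -100.  -20.]
[ 814. -107.  -10.]
```

The pin is at side pixel (323,242), which matches the fully-down position. Now I grip the crossbar.

move_arm(moves=[0,-0.015,0.1,0,0,0,0.15,0,0,0,0.12,0,0,0,0.05,0,0,0,0,0])

```text
t: 22.68
eef_pos: [610.0, 44.2, 219.4]
tcp_rot: [-3.141, -0.0, 1.547]
ft_force: [-0.7, -0.7, 0.1]
opening: 0.63
grip_force: 0.0
```

move_arm(moves=[0,0,0,0,0,0,0,0,0,0,0,0,0,0,0,0,0,0,0,0,0,0,0,0], claw=5)

```text
t: 23.42
eef_pos: [610.0, 44.6, 219.9]
tcp_rot: [-3.141, -0.0, 1.548]
ft_force: [-1.5, -0.9, 1.0]
opening: 0.205
grip_force: 30.0
```

```bash
python3 go.py 526.5 44.5 236 1.549;python3 - <<'E'
from h import *
s=viewer.read_camera("side")
cv2.imwrite("pics/s7.png",s[:,:,::-1])
# base board edges in side view not needed; top-view base rect from first picture
t=cv2.imread("pics/top0.png")[:,:,::-1].copy()
E
```

```text
t 23.425 pos [610.   44.6 219.9] rot [-3.141 -0.     1.548] F [-1.5 -0.9  1. ] op 19.5 gf 30.0 j [-0.04  0.47  1.59  0.    1.09 -0.01]
units [-0.013 -0.557 -0.107] turn -0.0006
```

move_arm(moves=[0,-0.07,-0.026,0,0,-0.071,-0.022,0,0,-0.073,-0.019,0,0,-0.073,-0.015,0,0,-0.074,-0.011,0,0,-0.075,-0.008,0,0,-0.075,-0.004,0,0,-0.045,-0.001,0,0,0,0,0,0,0,0,0])

```text
t: 24.72
eef_pos: [526.8, 46.6, 236.3]
tcp_rot: [3.141, -0.0, 1.548]
ft_force: [3.3, 0.4, 7.9]
opening: 0.205
grip_force: 30.0
```

```bash
python3 go.py 526.5 44.5 236 1.549; python3 pile.py 8
python3 - <<'E'
from h import *
s=cv2.imread("pics/side8.png");h=cv2.cvtColor(s,cv2.COLOR_BGR2HSV)
m=(((h[...,0]<6)|(h[...,0]>175))&(h[...,1]>170)&(h[...,2]>70)).astype(np.uint8)
n,_,st,c=cv2.connectedComponentsWithStats(m)
print([(a.tolist(),b.round()) for a,b in zip(st[1:],c[1:]) if a[4]>3 and a[0]<400 and a[1]<330])
print([proj("side",(429,y,25)).round() for y in(-85,-129)])
# pile changed? compare to picture 4 (side crop)
d=np.abs(s.astype(int)-cv2.imread("pics/side4.png"))[205:245,272:312].max(2);print("pile diff",(d>60).sum())
# brown right post in side view: expected line at lean 0 and +-.06
from math import sin,cos
for a in(-.06,0,.06):
  row=[]
  for r in(80,120,160,200):
    best=[]
    for o in range(-16,17,2):
      p=proj("side",(525-1.2+r*sin(a)+o*0,-54.5+o,30+r*cos(a)));v,u=int(round(p[1])),int(round(p[0]));best.append(int(h[v,u,2]))
    row.append(best)
  print(a,*row,sep="\n ")
E
```

```text
t 24.725 pos [526.8  46.6 236.3] rot [ 3.141 -0.     1.548] F [3.3 0.4 7.9] op 19.5 gf 30.0 j [-0.04  0.33  1.77  0.    1.04 -0.01]
units [-0.014 -0.002  0.002] turn -0.0007
[([376, 192, 69, 37, 389], array([403., 211.])), ([317, 246, 10, 10, 31], array([321., 251.]))]
[array([319., 248.]), array([327., 257.])]
pile diff 127
-0.06
 [142, 148, 159, 159, 163, 164, 164, 75, 75, 75, 71, 71, 71, 69, 69, 206, 207]
 [92, 92, 92, 94, 96, 96, 90, 84, 84, 79, 79, 79, 75, 85, 175, 175, 176]
 [90, 86, 94, 94, 76, 76, 71, 71, 70, 75, 75, 130, 130, 130, 187, 187, 192]
 [90, 95, 95, 95, 85, 85, 76, 72, 66, 66, 70, 177, 177, 183, 185, 185, 185]
0
 [193, 193, 158, 153, 153, 157, 157, 157, 98, 98, 79, 78, 78, 71, 76, 68, 68]
 [150, 101, 101, 104, 88, 88, 86, 86, 86, 88, 90, 75, 75, 73, 75, 75, 98]
 [133, 133, 133, 92, 85, 91, 91, 91, 91, 91, 80, 80, 73, 74, 74, 69, 71]
 [154, 154, 92, 92, 90, 89, 89, 89, 89, 91, 91, 79, 82, 73, 73, 78, 77]
0.06
 [211, 211, 211, 85, 85, 140, 86, 86, 111, 67, 86, 86, 90, 76, 76, 76, 71]
 [173, 177, 177, 148, 147, 147, 96, 96, 88, 88, 89, 89, 89, 88, 88, 72, 72]
 [184, 186, 186, 161, 161, 161, 111, 111, 89, 88, 88, 83, 83, 98, 98, 78, 79]
 [192, 194, 196, 196, 199, 199, 145, 153, 153, 115, 115, 167, 167, 146, 170, 170, 133]
```

Run:
```python
from h import *
for k in(4,8):
    s=cv2.imread(f"pics/side{k}.png");h=cv2.cvtColor(s,cv2.COLOR_BGR2HSV)
    o=[]
    for lo,hi in(((60,90,40),(85,255,255)),((0,120,60),(15,255,160)),((22,130,60),(32,255,255))):
        m=cv2.inRange(h,lo,hi)[205:245,270:314];v,u=np.nonzero(m);o.append((len(u),u.min()+270,v.min()+205,u.max()+270,v.max()+205) if len(u) else 0)
    print(k,*[tuple(map(int,x)) if x else 0 for x in o],sep="\n ")
d=np.abs(cv2.imread("pics/side8.png").astype(int)-cv2.imread("pics/side4.png"))[205:245,272:312].max(2);v,u=np.nonzero(d>60);print(np.histogram(u+272,8),np.histogram(v+205,8))
```

```text
4
 (17, 279, 223, 307, 238)
 (420, 270, 205, 309, 244)
 (7, 296, 231, 306, 236)
8
 (16, 279, 223, 307, 238)
 (426, 270, 208, 307, 244)
 (10, 296, 231, 306, 236)
(array([ 2,  4, 19, 11, 23, 13, 21, 34]), array([299. , 300.5, 302. , 303.5, 305. , 306.5, 308. , 309.5, 311. ])) (array([14, 28, 31, 19,  8, 13,  8,  6]), array([205.   , 209.875, 214.75 , 219.625, 224.5  , 229.375, 234.25 ,
       239.125, 244.   ]))
```

move_arm(moves=[0,0,-0.004,0,0,0,0,0,0,0,0,0,0,0,0,0])

```text
t: 25.32
eef_pos: [526.8, 46.6, 236.3]
tcp_rot: [-3.142, -0.0, 1.548]
ft_force: [3.5, 0.8, 3.4]
opening: 0.204
grip_force: 30.0
```

The pile has not moved: green and brass sit at the same pixels, and the differences lie outside it, on its right. The frame is upright and held, so I hand in.

```bash
python3 -c "
from cell import order
print(order.job_done())"
```

```text
the job is handed in; nothing more can be done
None
```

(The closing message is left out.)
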